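Peg the bamboo tray onto the potting bench pull-out

TASK

Pick up the bamboo carrying tray and lower it gently onto the pull-out board under the riser's shelf until all four of its corner lugs have dropped fully home in the board's sockets and it sits flat; keep hold of it until it is home, then let go. The board has been left pulled out by an unknown little bit, so feel (or look) for the sockets; leave the other things where they stand.

Things in the scene. Friction and masses are not known exactly. Their poses are not given: they have to be found in the camera images.
- tray_mid (a point): loose bamboo carrying tray, 180 (its x) x 150 (its y) mm, about 0.4 kg; the point is its centre, 59 mm above the lug tips, z up; a half turn makes no difference. Under the floor four round corner lugs, 14 mm diameter, at x +-75, y +-62 mm, reach 13 mm below the floor's underside, the lowest 5 mm tapering to 11 mm. It starts standing on them on the bench. Walls 6 mm thick, tops 42 mm above the lug tips.
- tray_grip (a point): on the tray's axis, 100 mm above the lug tips (41 mm above the centre): where to grasp its grip, an upright post in the middle, 20 mm thick along y, 30 mm along x, flat faces, its top 118 mm above the lug tips, clear from 31 mm up. Pinched on its y faces, it lets the hand lean along x while the tray stays level. Axes as the tray's.
- riser: fixed cedar riser; origin on the bench top (z = 0), +x from its open front to its back, y across. Its shelf, 18 mm thick, covers x -42 to +148, y +-150 mm, underside 325 mm up; posts 22 mm square at x -31 and +137, y +-135 mm; low runners 50 mm high at y 100 to 124 mm either side. Under the shelf a hand pointing straight down does not fit: lean it back to the front, 35 to 45 degrees, fingers forward and down.
- board_in (a point): fixed point of the riser, 60 mm above its origin: where the centre of the pull-out board's top would be if pushed right in. The board, 260 (x) x 190 (y) x 30 mm, was left d = 0 to 28 mm farther to the riser's -x; d is not measured, and its stiff runners do not give (80 N). Four square through-sockets, 18 mm wide, at x +-75, y +-62 mm from the board's centre; else the top is flat. Axes as the riser's.
- tray: the same tray; origin at the middle, level with the lug tips. Seated: floor on the board, centre point 106 mm above the bench and over the board's centre, x axes of tray and riser parallel, either way round. Lugs that miss the sockets stand on the board, 13 mm too high.
- pot: bystander: terracotta pot, 90 mm wide, 85 mm high, on the riser's shelf; origin under its foot
- jug: bystander: green plastic jug without a spout, 90 mm wide plus handle, 130 mm high, on the riser's shelf; origin under its foot
- cell_a: bystander: empty black plastic seedling cell, 46 mm square, 50 mm high, on the bench by the tray; origin under its foot
- cell_b: bystander: like cell_a, beside it
- widger: bystander: flat steel widger, 150 x 16 x 4 mm, lying on the bench; origin under its middle, x along it
- tin: bystander: closed aluminium seed tin, 70 x 50 x 35 mm, beside the tray; origin under its middle
Not all that is in view belongs to the job. What is shaped like the tray but red or yellow is not meant.

How it is judged:
On the way, in this order (a step that is already met when the one before it is completed fails the run):
1. the tray is held in the gripper, lifted clear of the bench (height (world z) of tray_mid above 0.095 m and contact force between tray and the fingers above 1 N), for 0.2 s.
2. the tray is fully home in the sockets while still held (height (world z) of tray_mid between 0.1 and 0.1095 m and x of tray_mid in the frame of riser between -0.034 and 0.006 m and y of tray_mid in the frame of riser between -0.006 and 0.006 m and angle between tray_mid's own z axis and vertical below 0.035 rad and angle between the x axis of tray_mid and the x axis of riser, either way round below 0.05 rad and contact force between tray and the fingers above 0.5 N), for 0.1 s.
At the end, for the whole second after the job is handed in: All four lugs home: tray centre within 3.5 mm of 106 mm above the bench, level within 2 degrees, parallel to the riser within 3 degrees, within 6 mm of the riser's midline and of the span where the board can be; at rest and let go (height (world z) of tray_mid between 0.1 and 0.1095 m and x of tray_mid in the frame of riser between -0.034 and 0.006 m and y of tray_mid in the frame of riser between -0.006 and 0.006 m and angle between tray_mid's own z axis and vertical below 0.035 rad and angle between the x axis of tray_mid and the x axis of riser, either way round below 0.05 rad and linear speed of tray below 0.02 m/s and contact force between tray and the fingers below 0.1 N); the robot touches nothing.
It fails at once if the tray is dropped or rammed onto the riser or its board (over 80 N) (contact force between tray and riser above 80 N).
It fails at once if another thing is moved by more than 30 mm (distance of any of pot, jug, cell_a, cell_b, widger, tin from where it was at the start of the episode above 0.03 m).
It also fails if it takes over 54 s, if anything falls off the work surface, if the arm or the gripper's body presses on something with over 40 N, if the wrist force passes 120 N, or if a joint passes its speed limit or range.

ROBOT

A 7-joint arm with a two-finger parallel gripper is mounted at the origin on the work surface. World frame = base frame: x ahead of the robot, y to its left, z up, the work surface at z = 0. Lengths are in m, angles in rad, forces in N, time in s.
With the tool pointing down it reaches from about 0.4 to 0.875 m from the base axis. Payload 19.3 kg.
Tool frame: the origin (TCP) lies midway between the tips of the shut fingers; the grasp point (between the pads) lies 19 mm behind it; z points along the fingers, y is the direction in which the jaws open and shut (so a half turn about z gives the same grasp; the last joint's range is limited). The gripper opens to 85 mm and grips with 20 to 120 N. Pads are 22 mm wide; open, the fingers measure 114 mm over their backs; the gripper's body (76 mm by 85 mm) begins 54 mm behind the grasp point. The pads swing forward as they close: fully open they stand 13 mm farther back than shut.
Start: joints at [-0.07, 0.521, -0.036, 1.599, 0.021, 1.021, -0.113], TCP at [0.625, -0, 0.231] pointing down, gripper open.
Joint ranges: [-2.91, 2.91], [-0.3, 2.13], [-1.5, 1.42], [0.17, 2.43], [-1.26, 4.41], [0.16, 1.93], [-2.52, 2.52]. Speed limits (rad/s): [1.89, 1.89, 2.39, 2.39, 3.01, 3.01, 3.01].

INTERFACE

Orientations are given as [roll, pitch, yaw] about the fixed x, y, z axes, in that order (R = Rz(yaw) Ry(pitch) Rx(roll)).
In Python, from workcell import bot gives the robot as it stands.
- The arm moves only by the tool servo_tool, never from a script. Its argument "plan" is a list of rows, each a list of 5 numbers: the shift along the world's x, y, z in mm, then the turn about the world's z in rad, then the gripper's target within -1 to 1 (shut at 1, half-way at 0, fully open at -1). In form: [[tx, ty, tz, yaw, jaw], ...]. A call has exactly 10 rows; each row is the pose to reach, as a shift and turn from the pose commanded when the call began; what a row does not reach only later rows make up. A row lasts 1/12 s, in which the tool goes at most 41.7 mm and 7.16 degrees, less where a joint would pass 70% of its speed; a pose out of reach is approached as far as the arm can. A call with a gripper value outside its range is refused whole. The fingers move at their own pace and stop on an object; "squeeze" is the grip in N (left out, the last holds). Time passes only in rows, so rows that repeat a pose let the fingers close, or fill a call up. It gives the time, the measured TCP pose, the force and the opening at its end, in the units of the state.
- bot.observe(): the state, without advancing time (a new reading comes with each control period).
- bot.grab_frame(name): name is "scene" or "side" or "wrist"; returns the picture (400x640x3 uint8, blue, green, red); there is no depth.
- bot.calibration(name): a dict with "fx", "fy", "cx", "cy" (pixels), "T" (4x4, takes a point from camera to world coordinates). Camera axes: x right, y down, z forward; pixel columns grow to the right and rows downward; lengths in m; the calibration is good to about 2 mm. A picture is of the moment at which its call begins: read the wrist's pose just before it. calibration takes no time and is no camera call; for the wrist camera it gives the pose at the moment of the call.
- bot.job_done(): hands the job in, once; it reports no verdict.
The state is a dict: "clock": time; "qpos": joint angles; "qd": joint speeds; "joint_efforts": joint torques, N m; "position": TCP position; "tool_rot": TCP orientation; "force": force on the tool from outside, world axes, zero at the start; "moment": the same for the moment, N m; "grip_width": finger opening in m.
Only numpy, scipy, OpenCV 4.12 (cv2) and the standard library are available. Lean on these libraries where they do the work, as an engineer would, in place of code of your own. Each camera call takes 0.05 s, during which the arm holds its last target.

## Working session

There is one attempt and no reset: what is moved stays moved. The work goes in short steps, Python scripts to look and compute and a tool call to move; the robot and the scene stay as the last step left them, time stands still between calls to the robot, and variables do not carry over. Pictures are saved under pics/ and viewed, and the job is handed in when it is done.

Besides the shell and the picture viewer there is one more tool, called after "Call:" as a command line: name --pt "numbers of a row" for each row, then --argument value for the rest. servo_tool: Moves the arm, as the interface text tells. Its arguments: {"type":"object","properties":{"plan":{"type":"array","items":{"type":"array","items":{"type":"number"}}},"squeeze":{"type":"number"}},"required":["plan"]}

```bash
mkdir -p pics; ls; python3 - <<'E'
from workcell import bot
import cv2,numpy as np
np.set_printoptions(precision=4,suppress=True)
for n in ["scene","side","wrist"]:
    c=bot.calibration(n);print(n,c)
    cv2.imwrite(f"pics/{n}0.png",bot.grab_frame(n))
print(bot.observe())
E
```

```text
pics
scene {'fx': 445.0321075333356, 'fy': 445.0321075333356, 'cx': 329.71520898910467, 'cy': 195.31789703097823, 'T': array([[ 0.1678,  0.6578, -0.7343,  1.5291],
       [ 0.9857, -0.123 ,  0.1151, -0.2072],
       [-0.0146, -0.7431, -0.669 ,  1.0753],
       [ 0.    ,  0.    ,  0.    ,  1.    ]])}
side {'fx': 467.9065428328454, 'fy': 467.9065428328454, 'cx': 319.32731356511783, 'cy': 195.42059450664985, 'T': array([[ 0.9367, -0.2529,  0.2421,  0.2359],
       [-0.3501, -0.6838,  0.6402, -0.8642],
       [ 0.0037, -0.6845, -0.729 ,  1.1123],
       [ 0.    ,  0.    ,  0.    ,  1.    ]])}
wrist {'fx': 351.8929419426169, 'fy': 351.8929419426169, 'cx': 320.97542369834116, 'cy': 199.5588536620229, 'T': array([[ 1.    ,  0.0006, -0.0014,  0.6234],
       [ 0.0002, -0.9654, -0.2608,  0.064 ],
       [-0.0015,  0.2608, -0.9654,  0.3741],
       [ 0.    ,  0.    ,  0.    ,  1.    ]])}
{'clock': 0.15, 'qpos': array([-0.0702,  0.5218, -0.0363,  1.5998,  0.0212,  1.0211, -0.1128]), 'qd': array([ 0.0015, -0.0034, -0.0005, -0.0005, -0.0009,  0.0012,  0.0002]), 'joint_efforts': array([  0.0004, -92.7376,   1.9804, -37.005 ,   0.018 ,   0.0065,
        -0.    ]), 'position': array([ 0.6248, -0.    ,  0.2309]), 'tool_rot': array([-3.1408,  0.    ,  1.5707]), 'force': array([0.3319, 0.2692, 1.1774]), 'moment': array([-0.0309,  0.0123, -0.0022]), 'grip_width': 0.0851957318959841}
```

View pics/scene0.png

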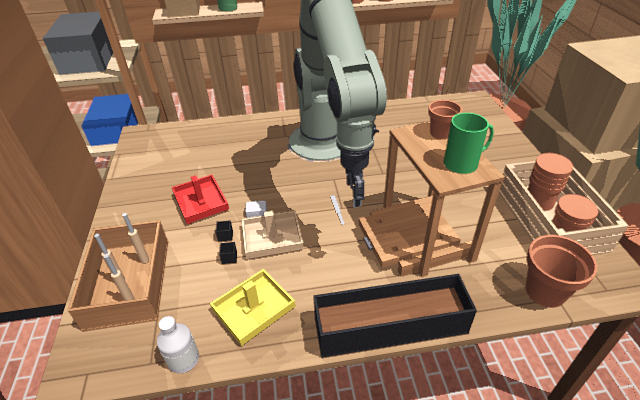

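View pics/side0.png

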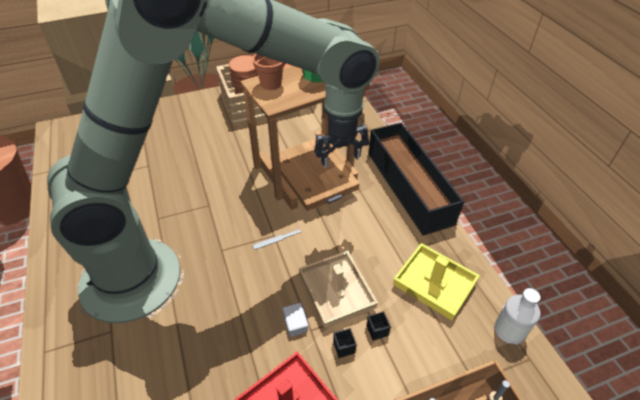

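View pics/wrist0.png

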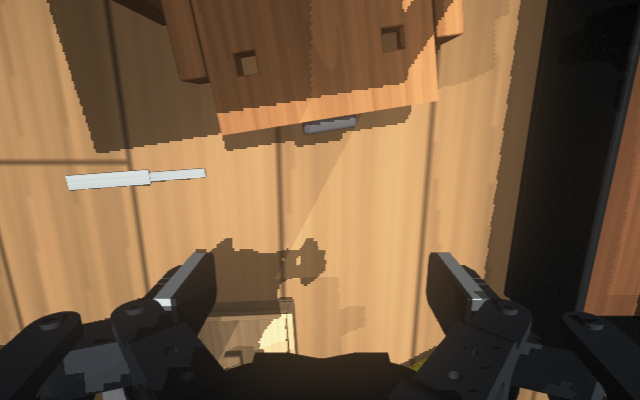

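The wrist view shows the front of the board with two sockets, near (247,63) and (392,39). In the scene view the tray is at (270,235), with cells at (225,232) and (228,252) and the tin at (256,210). I'll enlarge these areas.

```bash
python3 - <<'E'
import cv2
def crop(n,x,y,w,h,s,o):
    i=cv2.imread(f"pics/{n}.png")[y:y+h,x:x+w]
    cv2.imwrite(f"pics/{o}.png",cv2.resize(i,None,fx=s,fy=s,interpolation=cv2.INTER_CUBIC))
crop("wrist0",200,0,260,150,3,"c_w")
crop("scene0",200,180,130,100,6,"c_tray")
crop("scene0",340,90,180,190,3,"c_riser")
crop("side0",280,230,130,130,4,"c_tray_s")
E
```

```text
(no output)
```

View pics/c_w.png

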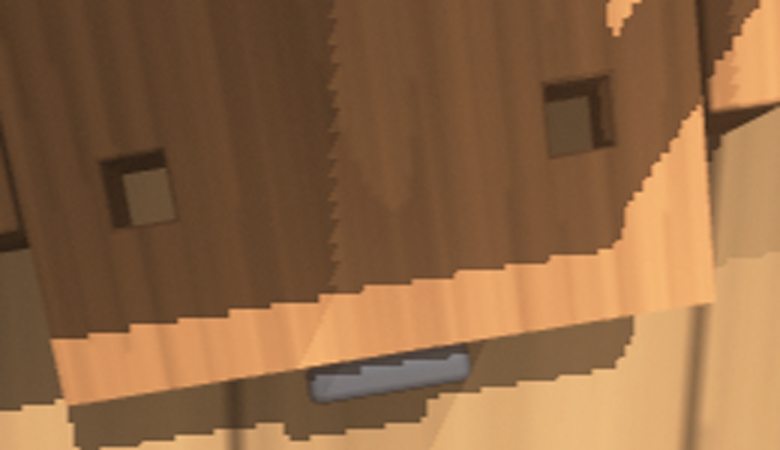

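View pics/c_tray.png

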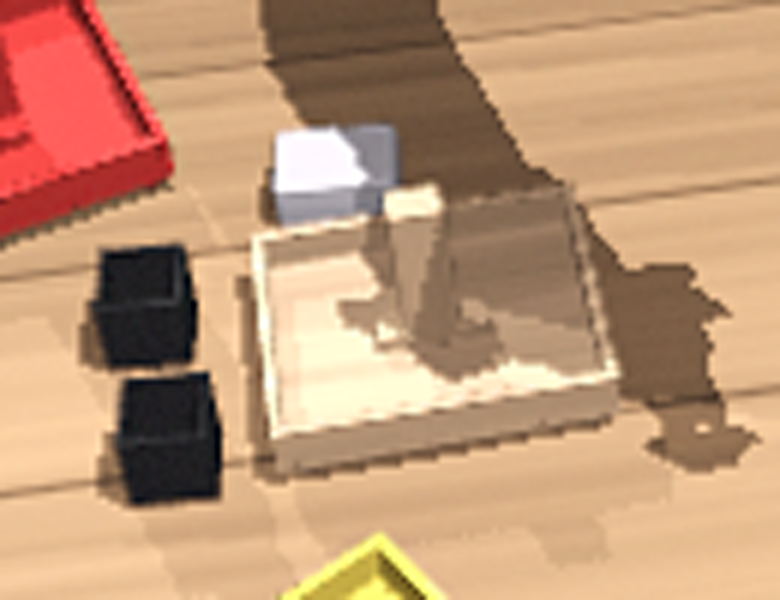

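View pics/c_riser.png

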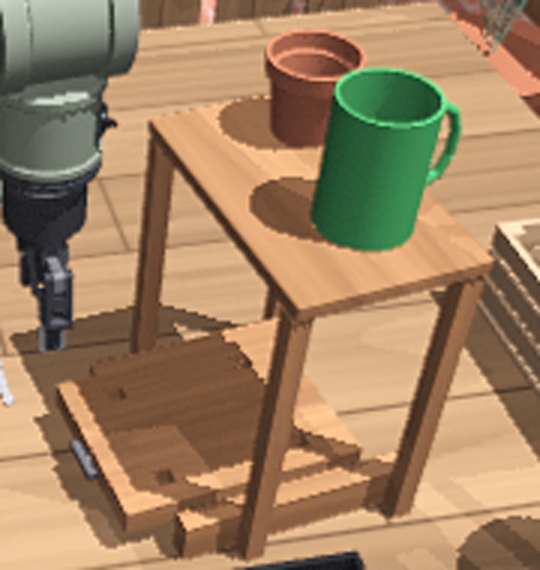

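View pics/c_tray_s.png

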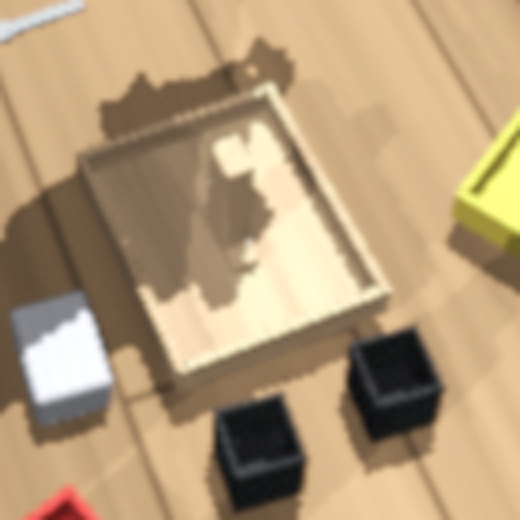

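```bash
cat > h.py <<'E'
from workcell import bot
import cv2,numpy as np
np.set_printoptions(precision=4,suppress=True)
def px(cal,uv,z):
    d=cal["T"][:3,:3]@np.array([(uv[0]-cal["cx"])/cal["fx"],(uv[1]-cal["cy"])/cal["fy"],1.])
    o=cal["T"][:3,3]; return (o+d*(z-o[2])/d[2])
def proj(cal,p):
    q=np.linalg.inv(cal["T"])@np.append(p,1.); return np.array([cal["fx"]*q[0]/q[2]+cal["cx"],cal["fy"]*q[1]/q[2]+cal["cy"]])
E
python3 - <<'E'
from h import *
S,D,W=[bot.calibration(n) for n in("scene","side","wrist")]
def q(c,L,z,t):
    P=np.array([px(c,u,z) for u in L]);print(t);print(P[:,:2]*1000, 'mean',P[:,:2].mean(0)*1000)
    n=len(P)
    for i in range(n):
        d=P[(i+1)%n]-P[i];print(i,np.linalg.norm(d)*1000,np.degrees(np.arctan2(d[1],d[0])))
q(S,[(242.5,219.2),(295.3,210.8),(302.8,243),(245.8,252.8)],.042,'tray scene')
q(D,[(300,269.5),(347.5,251.3),(377,303),(324.5,323)],.042,'tray side')
q(W,[(221.7,135),(437.7,100)],.06,'board edge')
q(W,[(246.3,63.3),(393,39)],.06,'sockets')
q(S,[(390,131.7),(440,193.5),(504,178.3)],.343,'shelf')
E
```

```text
tray scene
[[ 457.9037 -331.1723]
 [ 450.0805 -155.717 ]
 [ 597.6992 -148.7745]
 [ 605.9116 -324.7057]] mean [ 527.8987 -240.0924]
0 175.6295691919609 92.55303310567881
1 147.78188950827192 2.692652690080112
2 176.12278661060785 -87.32741108309871
3 148.14901521547637 -177.49829415567922
tray side
[[ 444.7227 -165.8293]
 [ 590.2351 -154.3807]
 [ 597.6715 -332.7274]
 [ 450.4531 -338.1943]] mean [ 520.7706 -247.7829]
0 145.96203416821163 4.498611193734672
1 178.50165421302313 -87.61236286001606
2 147.31978468744427 -177.87333156393706
3 172.46026199873518 91.90415007561782
board edge
[[535.5331  38.0091]
 [723.2791  67.7385]] mean [629.4061  52.8738]
0 190.08524928637922 8.998012517054827
1 190.08524928637922 -171.0019874829452
sockets
[[560.4899  97.2798]
 [682.3112 116.0485]] mean [621.4006 106.6641]
0 123.25868914566271 8.758562253496423
1 123.25868914566271 -171.24143774650358
shelf
[[484.464  137.9458]
 [768.5302 186.3499]
 [743.0201 365.8977]] mean [665.3381 230.0645]
0 288.1606849564906 9.670166475813804
1 181.35091775088307 98.08644682256569
2 344.69307901982177 -138.59950683843553
```

```bash
python3 - <<'E'
from h import *
S,D,W=[bot.calibration(n) for n in("scene","side","wrist")]
# cells base/top
for t,u in (("cellA",(224,222.5)),("cellB",(228.3,244)),("tin",(255,206))):
    print(t,px(S,u,.05 if t!="tin" else .035))
# housing silhouette in plane x=0.625 
def pl(c,uv,x):
    d=c["T"][:3,:3]@np.array([(uv[0]-c["cx"])/c["fx"],(uv[1]-c["cy"])/c["fy"],1.]);o=c["T"][:3,3];return o+d*(x-o[0])/d[0]
for u in ((385,105),(385,90),(373,125),(374,150),(357,205),(340,180),(382,115)): print(u,pl(S,u,.625))
print("tcp",proj(S,[.6248,0,.231]))
E
python3 - <<'E'
import cv2
i=cv2.imread("pics/scene0.png")[60:220,310:420]
cv2.imwrite("pics/c_arm.png",cv2.resize(i,None,fx=3.7,fy=3.7,interpolation=cv2.INTER_CUBIC))
E
```

```text
cellA [ 0.4705 -0.3898  0.05  ]
cellB [ 0.5674 -0.376   0.05  ]
tin [ 0.3941 -0.2883  0.035 ]
(385, 105) [0.625  0.073  0.5202]
(385, 90) [0.625  0.0702 0.5604]
(373, 125) [0.625  0.0462 0.467 ]
(374, 150) [0.625  0.0529 0.3899]
(357, 205) [0.625  0.013  0.2013]
(340, 180) [ 0.625  -0.0366  0.3025]
(382, 115) [0.625  0.0674 0.4931]
tcp [352.7563 197.8545]
```

View pics/c_arm.png

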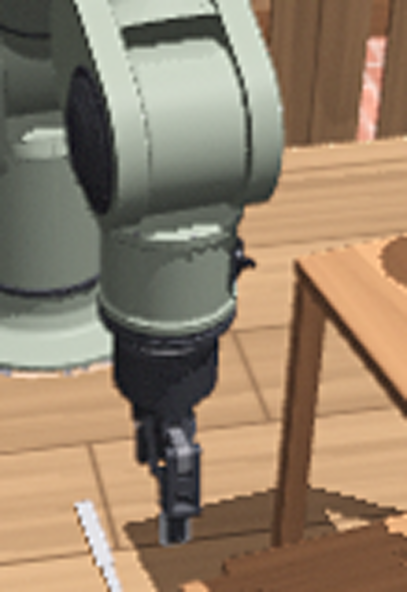

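Call:
servo_tool --pt "-20 -30 -3 0.125 -1" --pt "-40 -60 -6 0.25 -1" --pt "-60 -90 -12 0.375 -1" --pt "-80 -120 -18 0.5 -1" --pt "-95 -145 -25 0.625 -1" --pt "-104 -158 -30 0.75 -1" --pt "-104 -158 -30 0.875 -1" --pt "-104 -158 -30 1.0 -1" --pt "-104 -158 -30 1.12 -1" --pt "-104 -158 -30 1.24 -1"

```text
clock: 0.98
position: [0.5208, -0.1582, 0.2011]
tool_rot: [-3.142, -0.0, 2.816]
force: [0.1, -0.1, 0.6]
grip_width: 0.085
```

Call:
servo_tool --pt "0 0 0 0.12 -1" --pt "0 0 0 0.24 -1" --pt "0 0 0 0.36 -1" --pt "0 0 0 0.37 -1" --pt "0 0 0 0.37 -1" --pt "0 0 0 0.37 -1" --pt "0 0 0 0.37 -1" --pt "0 0 0 0.37 -1" --pt "0 0 0 0.37 -1" --pt "0 0 0 0.37 -1"

```text
clock: 1.82
position: [0.521, -0.1579, 0.2013]
tool_rot: [-3.142, 0.0, -3.103]
force: [1.0, -0.4, 0.2]
grip_width: 0.0855
```

```bash
python3 - <<'E'
from h import *
o=bot.observe();print(o["clock"],o["position"],o["tool_rot"],o["qpos"],o["force"])
np.save("w1cal.npy",bot.calibration("wrist"),allow_pickle=True)
cv2.imwrite("pics/wrist1.png",bot.grab_frame("wrist"))
cv2.imwrite("pics/side1.png",bot.grab_frame("side"))
E
```

```text
1.8167 [ 0.521  -0.1579  0.2013] [-3.1415  0.0001 -3.103 ] [ 0.4801  0.4527 -0.3958  1.8302  0.2169  0.901   1.594 ] [ 1.0287 -0.369   0.1952]
```

View pics/wrist1.png

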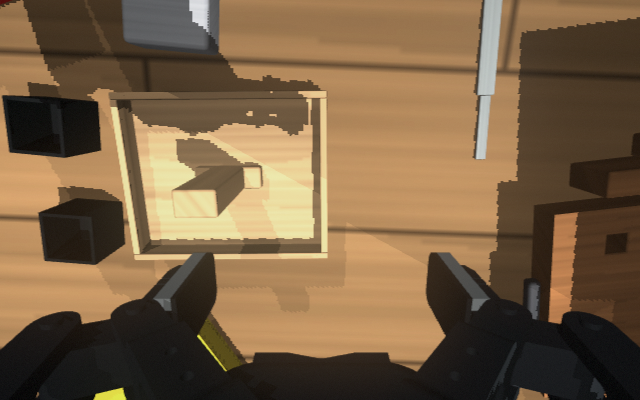

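View pics/side1.png

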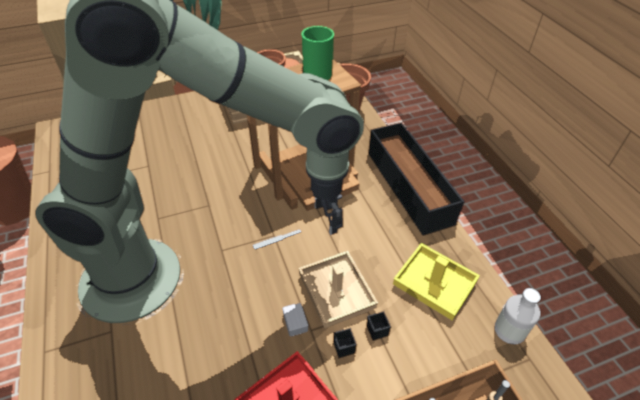

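The tray rim runs from (110,93) to (326,91), (327,258) and (135,259). The yellow lookalike is at the bottom. I'll measure the rim precisely.

```bash
python3 - <<'E'
from h import *
i=cv2.imread("pics/wrist1.png")
cv2.imwrite("pics/c1.png",cv2.resize(i[80:270,100:340],None,fx=3.2,fy=3.1,interpolation=cv2.INTER_CUBIC))
W=np.load("w1cal.npy",allow_pickle=True).item()
print(W["T"])
P=np.array([px(W,u,.042) for u in((110,93),(326.5,91.5),(327.5,258),(135,259.5))])
print(P*1000,P.mean(0)); 
for a,b in((0,1),(1,2),(2,3),(3,0)):
    d=P[b]-P[a];print(np.linalg.norm(d),np.degrees(np.arctan2(d[1],d[0])))
E
```

```text
[[-0.0388  0.965   0.2593  0.454 ]
 [ 0.9992  0.0377  0.0093 -0.1621]
 [-0.0008  0.2595 -0.9658  0.3446]
 [ 0.      0.      0.      1.    ]]
[[ 451.1855 -336.4249   42.    ]
 [ 443.0869 -158.2418   42.    ]
 [ 591.3581 -150.9449   42.    ]
 [ 599.9189 -330.4624   42.    ]] [ 0.5214 -0.244   0.042 ]
0.17836702503327645 92.60235630528081
0.14845067134624876 2.81746113113452
0.17972156699619501 -87.26976319838789
0.14885288427562376 -177.70433393407447
```

View pics/c1.png

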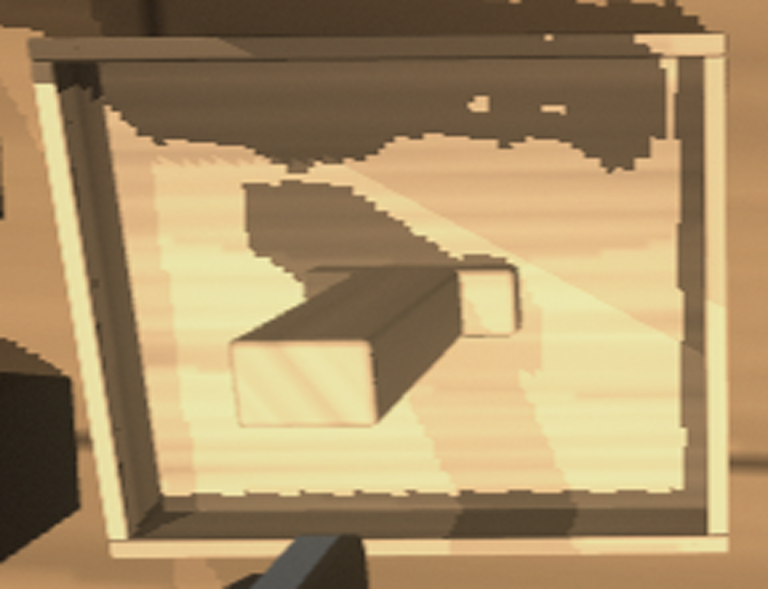

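Call:
servo_tool --pt "-3.5 1 -30 0.008 0" --pt "-3.5 1 -60 0.008 0" --pt "-3.5 1 -90 0.008 0" --pt "-3.5 1 -110 0.008 0" --pt "-3.5 1 -125 0.008 0" --pt "-3.5 1 -132 0.008 0" --pt "-3.5 1 -135 0.008 0" --pt "-3.5 1 -135 0.008 0" --pt "-3.5 1 -135 0.008 0" --pt "-3.5 1 -135 0.008 0"

```text
clock: 2.75
position: [0.5181, -0.1572, 0.0673]
tool_rot: [-3.141, 0.001, -3.095]
force: [0.3, -0.3, -0.2]
grip_width: 0.0425
```

```bash
python3 - <<'E'
from h import *
o=bot.observe();print(o["clock"],o["position"],o["tool_rot"],o["grip_width"])
c=bot.calibration("wrist")
cv2.imwrite("pics/wrist2.png",bot.grab_frame("wrist"))
p=o["position"]
print(proj(c,[.5175,-.157,.042]),proj(c,p))
E
```

```text
2.75 [ 0.5181 -0.1572  0.0673] [-3.1411  0.0015 -3.0946] 0.042498318891640414
[324.7805 239.7746] [324.7791 262.1228]
```

View pics/wrist2.png

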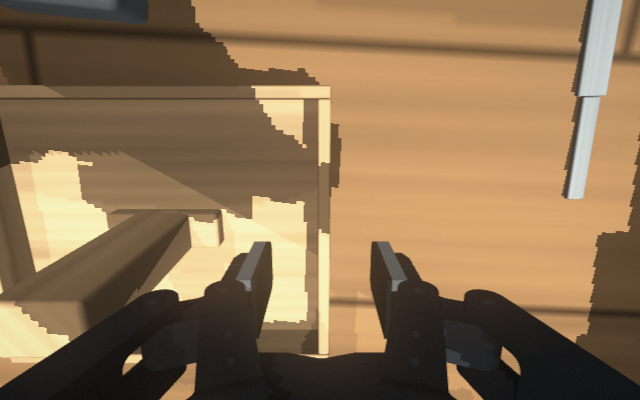

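The wall, at column 324, is centred between the fingers. I'll lower and close.

Call:
servo_tool --pt "0 0 -10 0 0" --pt "0 0 -20 0 0" --pt "0 0 -28 0 0" --pt "0 0 -34 0 0" --pt "0 0 -38 0 0" --pt "0 0 -39 0 0" --pt "0 0 -39 0 0" --pt "0 0 -39 0 0" --pt "0 0 -39 0 0" --pt "0 0 -39 0 0"

```text
clock: 3.63
position: [0.5177, -0.1571, 0.0276]
tool_rot: [-3.141, 0.001, -3.095]
force: [-0.8, 0.9, -1.1]
grip_width: 0.043
```

Call:
servo_tool --pt "0 0 0 0 0.3" --pt "0 0 0 0 0.5" --pt "0 0 0 0 0.7" --pt "0 0 0 0 0.8" --pt "0 0 0 0 0.9" --pt "0 0 0 0 1" --pt "0 0 0 0 1" --pt "0 0 0 0 1" --pt "0 0 0 0 1" --pt "0 0 0 0 1" --squeeze 80

```text
clock: 4.47
position: [0.5176, -0.157, 0.0275]
tool_rot: [-3.141, 0.0, -3.094]
force: [-1.8, 0.6, 7.5]
grip_width: 0.0037
```

```bash
python3 - <<'E'
from h import *
o=bot.observe();print(o["clock"],o["position"],o["tool_rot"],o["grip_width"],o["force"],o["moment"])
cv2.imwrite("pics/wrist3.png",bot.grab_frame("wrist"))
E
```

```text
4.4667 [ 0.5176 -0.157   0.0275] [-3.1415  0.0002 -3.0944] 0.0037403846151603903 [-1.8345  0.6093  7.4961] [0.186  0.4062 0.0036]
```

View pics/wrist3.png

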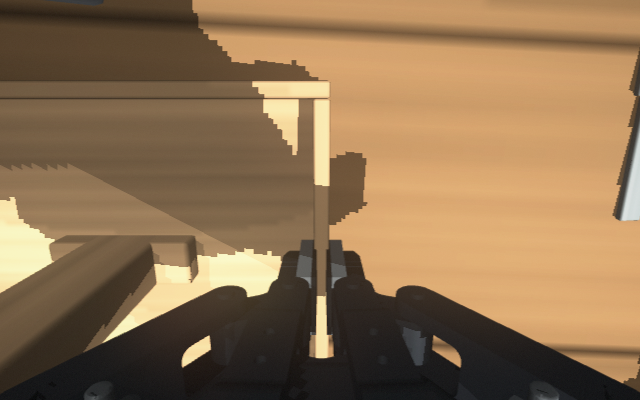

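Call:
servo_tool --pt "0 0 2 0 1" --pt "0 0 5 0 1" --pt "0 0 9 0 1" --pt "0 0 14 0 1" --pt "0 0 20 0 1" --pt "0 0 26 0 1" --pt "0 0 32 0 1" --pt "0 0 38 0 1" --pt "0 0 40 0 1" --pt "0 0 40 0 1" --squeeze 110

```text
clock: 5.35
position: [0.5178, -0.1572, 0.068]
tool_rot: [-3.141, 0.001, -3.095]
force: [-0.3, 0.1, -5.1]
grip_width: 0.0027
```

```bash
python3 - <<'E'
from h import *
o=bot.observe();print(o["clock"],o["position"],o["tool_rot"],o["grip_width"],o["force"],o["moment"])
np.save("w4cal.npy",bot.calibration("wrist"),allow_pickle=True)
cv2.imwrite("pics/wrist4.png",bot.grab_frame("wrist"))
cv2.imwrite("pics/side4.png",cv2.resize(bot.grab_frame("side")[180:340,220:420],None,fx=4,fy=3.75,interpolation=2))
E
```

```text
5.35 [ 0.5178 -0.1572  0.068 ] [-3.1412  0.0009 -3.0945] 0.00272785452129306 [-0.3043  0.1128 -5.0943] [ 0.3975  0.0373 -0.0005]
```

View pics/wrist4.png

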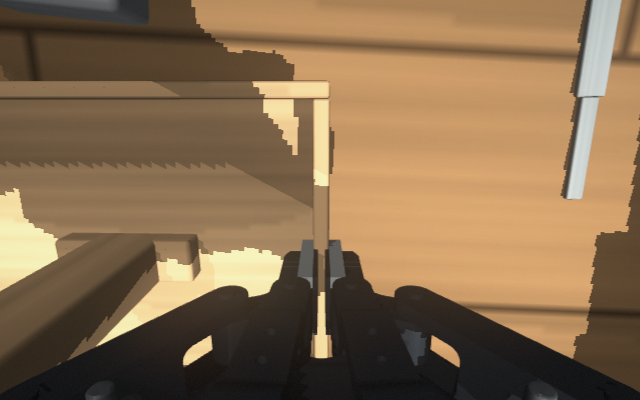

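View pics/side4.png

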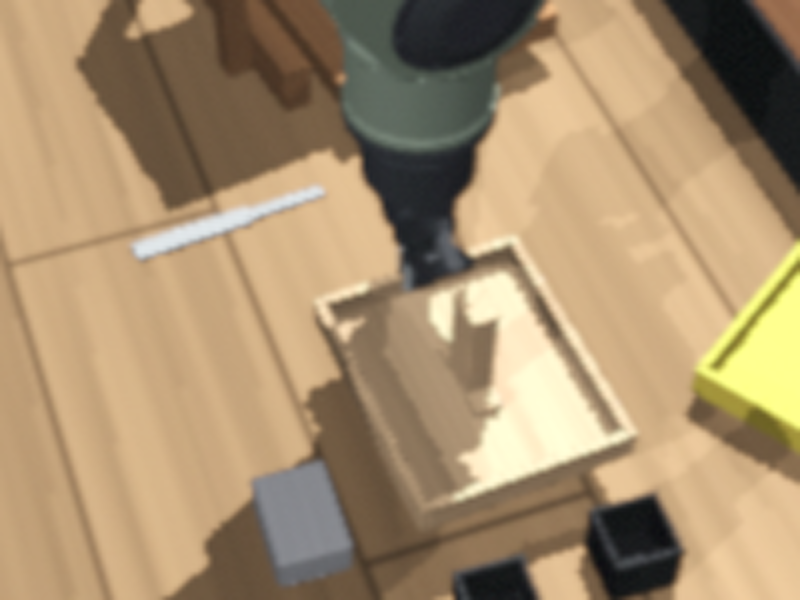

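```bash
python3 - <<'E'
from h import *
from scipy.optimize import least_squares
D=bot.calibration("side")
o=bot.observe()
uv=np.array([(299.5,260),(348.25,243.5),(378.25,296),(326.25,318.7)])
uv0=np.array([(300,269.5),(347.5,251.3),(377,303),(324.5,323)])
loc=np.array([[90,75,0],[90,-75,0],[-90,-75,0],[-90,75,0]])/1000.
from scipy.spatial.transform import Rotation as R
def f(p,uv):
    r=R.from_euler('ZYX',[p[3],p[4],0])
    return np.concatenate([proj(D,p[:3]+r.apply(l))-u for l,u in zip(loc,uv)])
for u,z in((uv0,.042),(uv,.08)):
    s=least_squares(f,[.52,-.245,z,1.61,0],args=(u,),x_scale=[.01,.01,.01,.1,.1]);print(s.x,np.degrees(s.x[3:]),s.cost)
E
```

```text
[ 0.5285 -0.231   0.0128  1.6153 -0.0051] [92.5513 -0.2902] 0.7795745621491543
[ 0.5307 -0.2292  0.044   1.6332 -0.098 ] [93.5746 -5.6156] 1.0505501428678075
```

Held: 5 N of weight and 0.4 N m of moment, both as expected. The tray may sag slightly at its far end. Next I raise it and half-turn it, swinging on the clear base side.

Call:
servo_tool --pt "0 0 15 0 1" --pt "0 0 30 0 1" --pt "0 0 45 -0.05 1" --pt "10 5 60 -0.13 1" --pt "20 10 75 -0.23 1" --pt "30 15 85 -0.34 1" --pt "45 20 92 -0.45 1" --pt "60 25 92 -0.56 1" --pt "75 30 92 -0.67 1" --pt "90 35 92 -0.78 1"

```text
clock: 6.28
position: [0.6081, -0.1217, 0.159]
tool_rot: [-3.141, -0.0, 2.403]
force: [-0.6, 0.2, -5.6]
grip_width: 0.0029
```

Call:
servo_tool --pt "10 5 0 -0.11 1" --pt "20 10 0 -0.22 1" --pt "30 15 0 -0.33 1" --pt "37 20 0 -0.44 1" --pt "37 22 0 -0.55 1" --pt "37 22 0 -0.66 1" --pt "37 22 0 -0.77 1" --pt "37 22 0 -0.88 1" --pt "37 22 0 -0.99 1" --pt "37 22 0 -1.1 1"

```text
clock: 7.12
position: [0.6443, -0.0999, 0.1587]
tool_rot: [-3.141, 0.0, 1.304]
force: [0.0, 0.1, -5.4]
grip_width: 0.003
```

Call:
servo_tool --pt "0 0 0 -0.11 1" --pt "0 0 0 -0.22 1" --pt "0 0 0 -0.33 1" --pt "0 0 0 -0.44 1" --pt "0 0 0 -0.55 1" --pt "0 0 0 -0.66 1" --pt "0 0 0 -0.77 1" --pt "0 0 0 -0.88 1" --pt "0 0 0 -0.99 1" --pt "0 0 0 -1.07 1"

```text
clock: 7.95
position: [0.6443, -0.0999, 0.1587]
tool_rot: [3.141, 0.001, 0.233]
force: [-0.3, 0.3, -5.4]
grip_width: 0.0029
```

```bash
python3 - <<'E'
from h import *
o=bot.observe();print(o["clock"],o["position"],o["tool_rot"],o["qpos"],o["grip_width"],o["force"],o["moment"])
np.save("w5cal.npy",bot.calibration("wrist"),allow_pickle=True)
for n in("wrist","scene","side"): cv2.imwrite(f"pics/{n}5.png",bot.grab_frame(n))
E
```

```text
7.95 [ 0.6443 -0.0999  0.1587] [3.1414 0.0009 0.2332] [-0.1929  0.6815  0.4042  1.6041 -0.3155  0.922  -1.0148] 0.0029030971092631522 [-0.3096  0.2794 -5.4412] [-0.4181 -0.1304  0.0076]
```

View pics/wrist5.png

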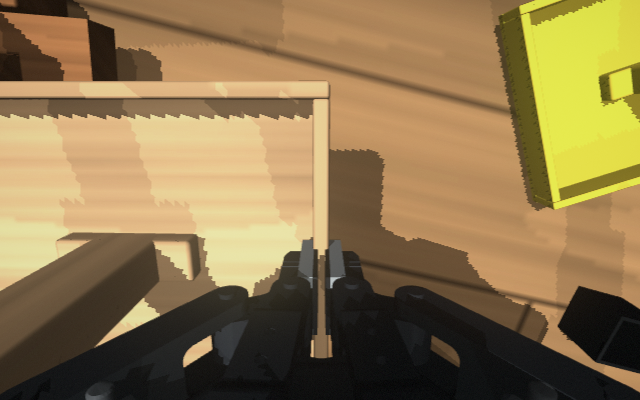

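View pics/scene5.png

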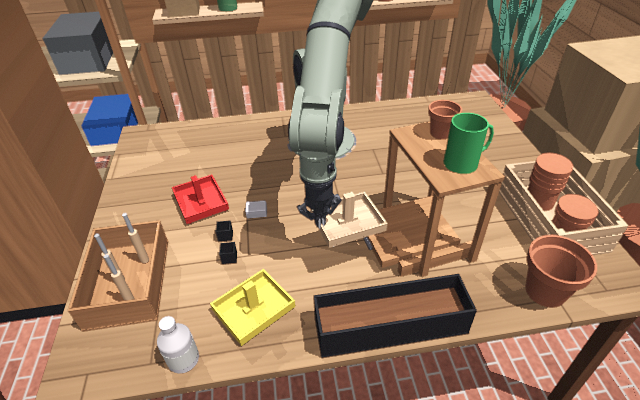

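View pics/side5.png

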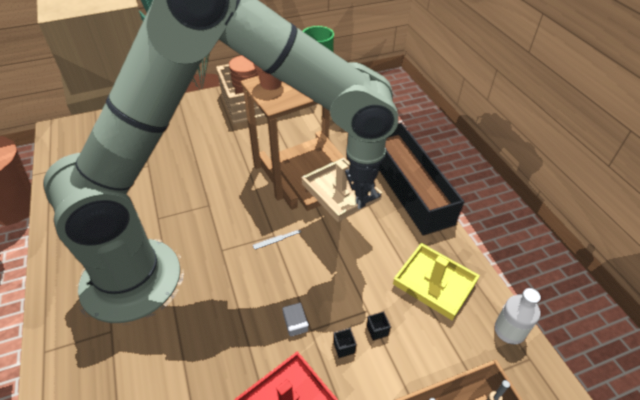

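```bash
python3 - <<'E'
from h import *
from scipy.spatial.transform import Rotation as R
W=np.load("w5cal.npy",allow_pickle=True).item()
o=bot.observe();r=R.from_euler('xyz',o["tool_rot"]);p=o["position"]
for u in((329.5,81),(314,98),(-0,84)):
  q=px(W,u,p[2]+.0145); print(u,q,r.inv().apply(q-p)*1000)
W4=np.load("w4cal.npy",allow_pickle=True).item()
S=bot.calibration("scene")
for u in((380,221),(395,248.3)): print("sock scene",px(S,u,.06))
print(proj(S,[.5605,.0973,.06]),proj(S,[.6823,.116,.06]))
i=cv2.imread("pics/scene5.png"); cv2.imwrite("pics/c5.png",cv2.resize(i[170:280,300:480],None,fx=4.4,fy=4.4,interpolation=2))
E
```

```text
(329.5, 81) [ 0.7152 -0.0875  0.1732] [ 71.7432   5.0093 -14.5772]
(314, 98) [ 0.7084 -0.0835  0.1732] [ 66.1128  -0.4494 -14.5725]
(0, 84) [0.6877 0.0238 0.1732] [  71.6707 -109.5981  -14.6079]
sock scene [0.5652 0.1049 0.06  ]
sock scene [0.6852 0.1203 0.06  ]
[377.3188 220.2797] [393.3497 247.786 ]
```

View pics/c5.png

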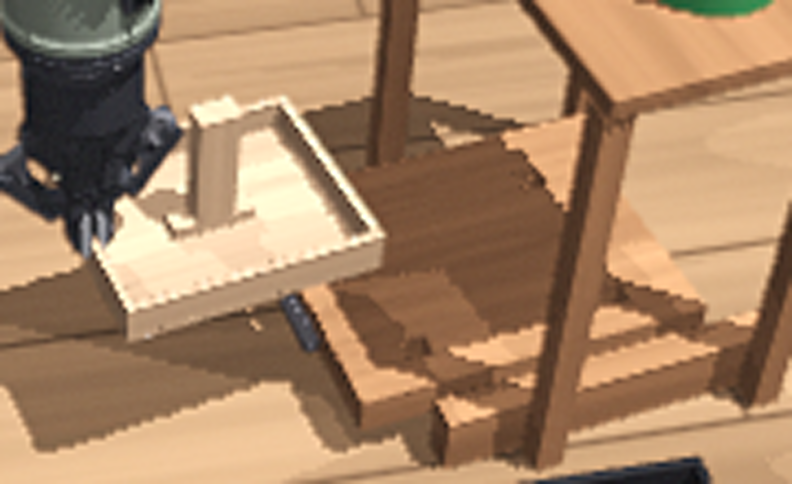

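```bash
python3 - <<'E'
from h import *
from scipy.spatial.transform import Rotation as R
c=bot.calibration("wrist");o=bot.observe()
def M(p,r):
    m=np.eye(4);m[:3,:3]=R.from_euler('xyz',r).as_matrix();m[:3,3]=p;return m
X=np.linalg.inv(M(o["position"],o["tool_rot"]))@c["T"];print(X)
for p,r,u in(([.521,-.1579,.2013],[-3.1415,1e-4,-3.103],(326.5,91.5)),([.5181,-.1572,.0673],[-3.1411,.0015,-3.0946],(329.5,86.5)),([.5176,-.157,.0275],[-3.1415,2e-4,-3.0944],(329.5,81))):
    k=dict(c);k["T"]=M(p,r)@X;print(px(k,u,.042))
i=[cv2.imread(f"pics/wrist{n}.png")[70:110,290:350] for n in(1,2,3,4,5)]
cv2.imwrite("pics/cc.png",np.hstack([cv2.resize(a,None,fx=2.6,fy=8,interpolation=0) for a in i]))
E
```

```text
[[ 0.0003 -0.9655 -0.2605  0.0639]
 [ 1.      0.0001  0.0007  0.0013]
 [-0.0007 -0.2605  0.9655 -0.1433]
 [ 0.      0.      0.      1.    ]]
[ 0.4466 -0.1548  0.042 ]
[ 0.4461 -0.1553  0.042 ]
[ 0.4457 -0.1561  0.042 ]
```

View pics/cc.png

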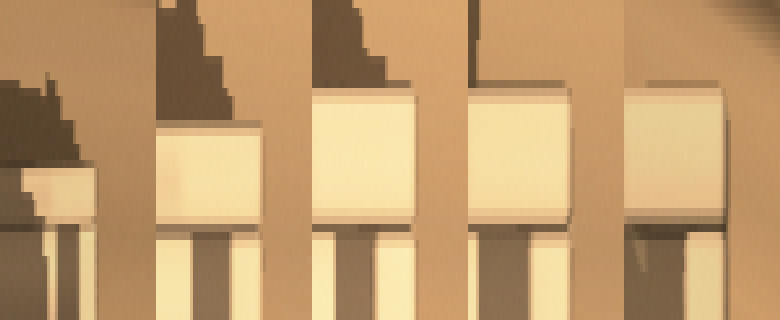

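```bash
python3 - <<'E'
from h import *
from scipy.spatial.transform import Rotation as R
def M(p,r):
    m=np.eye(4);m[:3,:3]=R.from_euler('xyz',r).as_matrix();m[:3,3]=p;return m
for k in range(3):
  c=bot.calibration("wrist");o=bot.observe()
  X=np.linalg.inv(M(o["position"],o["tool_rot"]))@c["T"];print(X[:3,3],X[1])
o1=M([.521,-.1579,.2013],[-3.1415,1e-4,-3.103])
print(np.linalg.inv(o1)@np.load("w1cal.npy",allow_pickle=True).item()["T"])
o5=M(o["position"],o["tool_rot"])
print(np.linalg.inv(o5)@np.load("w5cal.npy",allow_pickle=True).item()["T"])
o0=M([.6248,0,.2309],[-3.1408,0,1.5707])
print(np.linalg.inv(o0)@bot.calibration("wrist")["T"]*0+0)
T0=np.array([[1,.0006,-.0014,.6234],[.0002,-.9654,-.2608,.064],[-.0015,.2608,-.9654,.3741],[0,0,0,1]]);print(np.linalg.inv(o0)@T0)
E
```

```text
[ 0.0639  0.0013 -0.1433] [1.     0.0001 0.0007 0.0013]
[ 0.0639  0.0013 -0.1433] [1.     0.0001 0.0007 0.0013]
[ 0.0639  0.0013 -0.1433] [1.     0.0001 0.0007 0.0013]
[[ 0.0002 -0.9658 -0.2594  0.0671]
 [ 1.      0.0004 -0.0007 -0.0016]
 [ 0.0008 -0.2594  0.9658 -0.1433]
 [ 0.      0.      0.      1.    ]]
[[-0.0081 -0.9655 -0.2604  0.0638]
 [ 1.     -0.0079 -0.0016  0.0019]
 [-0.0006 -0.2604  0.9655 -0.1433]
 [ 0.      0.      0.      1.    ]]
[[0. 0. 0. 0.]
 [0. 0. 0. 0.]
 [0. 0. 0. 0.]
 [0. 0. 0. 0.]]
[[ 0.0003 -0.9654 -0.2608  0.064 ]
 [ 1.      0.0005 -0.0006 -0.0015]
 [ 0.0007 -0.2608  0.9654 -0.1432]
 [ 0.      0.      0.      1.    ]]
```

Call:
servo_tool --pt "4 0 0 -0.026 1" --pt "8 0 0 -0.052 1" --pt "12 0 0 -0.078 1" --pt "10.5 12 0 -0.078 1" --pt "7 35 0 -0.078 1" --pt "3 60 0 -0.078 1" --pt "-1 85 0 -0.078 1" --pt "-5 110 0 -0.078 1" --pt "-7 125 0 -0.078 1" --pt "-7.5 127 0 -0.078 1"

```text
clock: 8.93
position: [0.6368, 0.0313, 0.159]
tool_rot: [-3.14, 0.0, 0.165]
force: [-0.3, -0.4, -4.4]
grip_width: 0.0032
```

```bash
python3 - <<'E'
from h import *
o=bot.observe();print(o["clock"],o["position"],o["tool_rot"],o["qpos"],o["force"],o["moment"])
for n in("side","scene"): cv2.imwrite(f"pics/{n}6.png",bot.grab_frame(n))
i=cv2.imread("pics/scene6.png"); cv2.imwrite("pics/c6.png",cv2.resize(i[90:280,290:520],None,fx=3.1,fy=3.1,interpolation=2))
i=cv2.imread("pics/side6.png"); cv2.imwrite("pics/c6s.png",cv2.resize(i[30:230,230:430],None,fx=3,fy=3,interpolation=2))
E
```

```text
8.9333 [0.6368 0.0313 0.159 ] [-3.1398  0.0002  0.1649] [-0.4171  0.6637  0.4283  1.6468 -0.3338  0.9046 -1.2666] [-0.3116 -0.3951 -4.3924] [-0.3729 -0.1009 -0.0056]
```

View pics/c6.png

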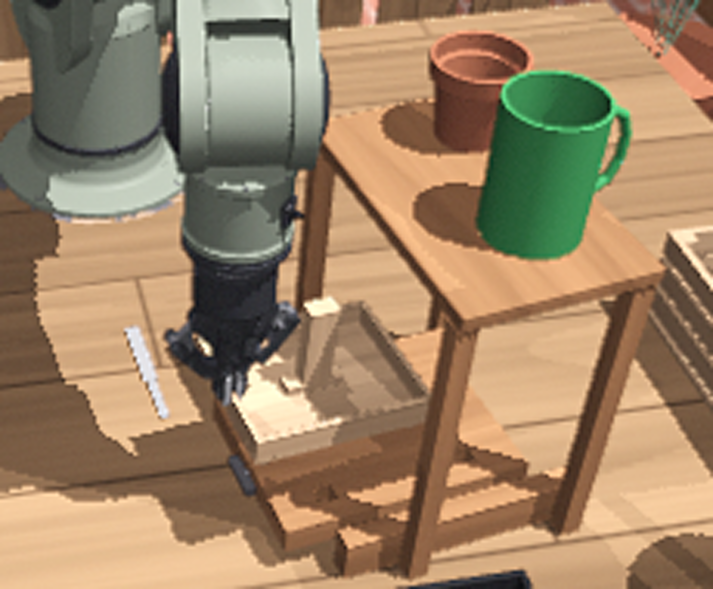

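View pics/c6s.png

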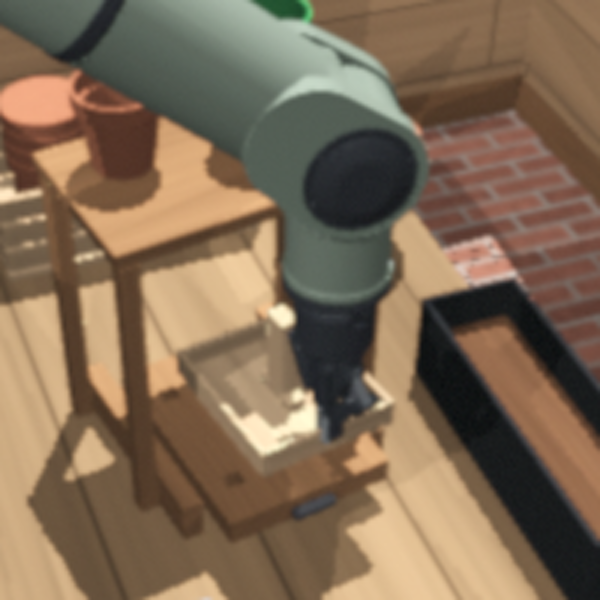

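Call:
servo_tool --pt "-1 6 0 0 1" --pt "-2.5 15 0 0 1" --pt "-4 25 0 0 1" --pt "-5.5 35 0 0 1" --pt "-7 45 0 0 1" --pt "-8.5 55 0 0 1" --pt "-10 63 0 0 1" --pt "-11 69 0 0 1" --pt "-11 69.5 0 0 1" --pt "-11 69.5 0 0 1"

```text
clock: 9.87
position: [0.6259, 0.0967, 0.1593]
tool_rot: [3.141, 0.0, 0.161]
force: [0.4, -0.7, -5.5]
grip_width: 0.0027
```

```bash
python3 - <<'E'
from h import *
o=bot.observe();print(o["clock"],o["position"],o["tool_rot"],o["qpos"],o["force"],o["moment"])
for n in("side","scene"): cv2.imwrite(f"pics/{n}7.png",bot.grab_frame(n))
i=cv2.imread("pics/scene7.png"); cv2.imwrite("pics/c7.png",cv2.resize(i[90:280,290:520],None,fx=3.1,fy=3.1,interpolation=2))
i=cv2.imread("pics/side7.png"); cv2.imwrite("pics/c7s.png",cv2.resize(i[30:230,230:430],None,fx=3,fy=3,interpolation=2))
print(bot.observe()["position"],bot.observe()["tool_rot"])
E
```

```text
9.8667 [0.6259 0.0967 0.1593] [3.1415 0.     0.1613] [-0.5281  0.658   0.434   1.6592 -0.3346  0.8988 -1.373 ] [ 0.3907 -0.7268 -5.4991] [-0.4333 -0.1133 -0.049 ]
[0.6261 0.0958 0.1593] [ 3.1412 -0.0001  0.1602]
```

View pics/c7.png

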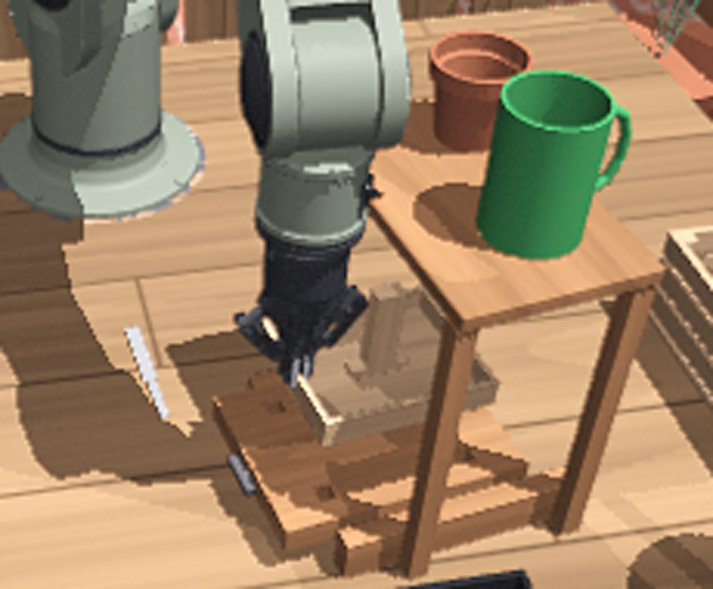

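View pics/c7s.png

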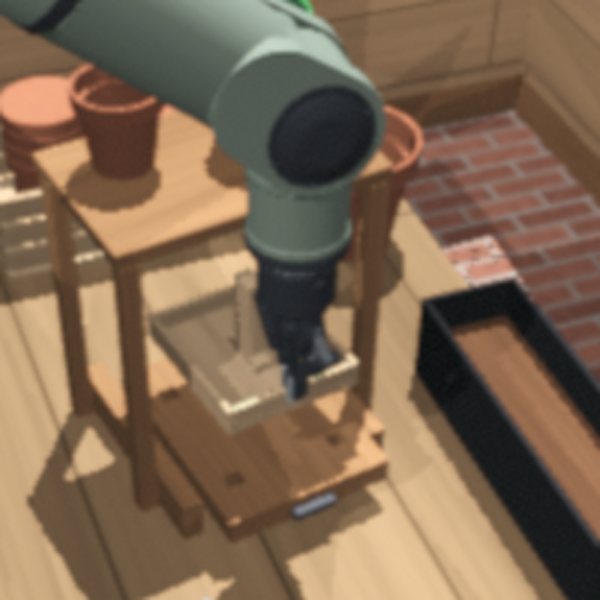

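Call:
servo_tool --pt "0 0 -5 -0.005 1" --pt "0 0 -12 -0.005 1" --pt "0 0 -20 -0.005 1" --pt "0 0 -28 -0.005 1" --pt "0 0 -36 -0.005 1" --pt "0 0 -42 -0.005 1" --pt "0 0 -47 -0.005 1" --pt "0 0 -49 -0.005 1" --pt "0 0 -49 -0.005 1" --pt "0 0 -49 -0.005 1"

```text
clock: 10.8
position: [0.6261, 0.0964, 0.1104]
tool_rot: [3.142, -0.0, 0.156]
force: [0.0, 0.1, -4.9]
grip_width: 0.003
```

```bash
cat > look.py <<'E'
import sys
from h import *
n=sys.argv[1]
o=bot.observe();print(o["clock"],o["position"],o["tool_rot"],o["qpos"],"F",o["force"],"M",o["moment"],"tau",o["joint_efforts"],o["grip_width"])
for k in("side","scene"): cv2.imwrite(f"pics/{k}{n}.png",bot.grab_frame(k))
a=cv2.resize(cv2.imread(f"pics/scene{n}.png")[90:280,330:480],None,fx=2.7,fy=2.7,interpolation=2)
b=cv2.resize(cv2.imread(f"pics/side{n}.png")[50:221,240:384],None,fx=2.7,fy=3,interpolation=2)
cv2.imwrite(f"pics/c{n}.png",np.hstack([a,b]))
E
python3 look.py 8
```

```text
10.8 [0.6261 0.0964 0.1104] [ 3.1416 -0.0002  0.1557] [-0.508   0.7188  0.4039  1.6893 -0.3658  0.8088 -1.3534] F [ 0.0426  0.0857 -4.9045] M [-0.4479 -0.0876 -0.075 ] tau [   0.0284 -100.2718   14.6628  -30.4151   -0.3189    0.0552    0.0203] 0.003008911319768939
```

View pics/c8.png

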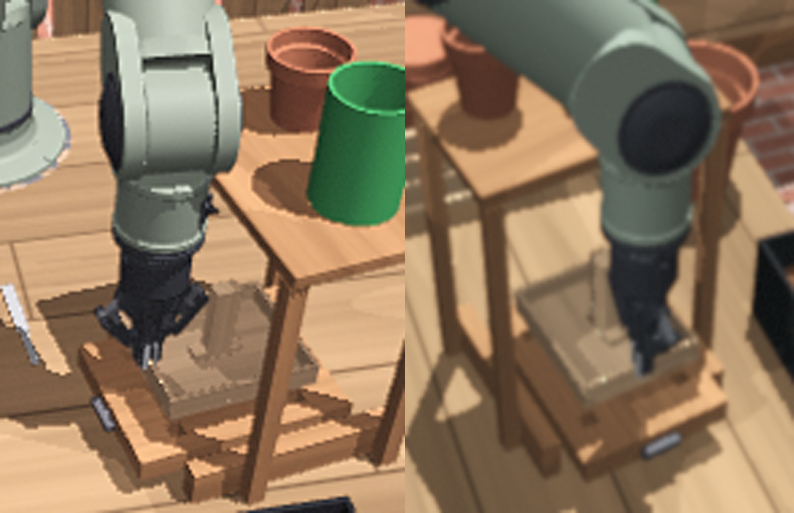

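```bash
python3 - <<'E'
from h import *
S=bot.calibration("scene")
def pl(c,uv,x):
    d=c["T"][:3,:3]@np.array([(uv[0]-c["cx"])/c["fx"],(uv[1]-c["cy"])/c["fy"],1.]);o=c["T"][:3,3];return o+d*(x-o[0])/d[0]
i=cv2.imread("pics/scene8.png");cv2.imwrite("pics/c8b.png",cv2.resize(i[80:210,360:460],None,fx=5,fy=4.6,interpolation=2))
for u in((418,140),(417,148),(414,154),(408,157)): print(pl(S,u,.60),pl(S,u,.65))
print("shelf front at z=.343:",[px(S,u,.343) for u in((420,168),(440,193.5))])
E
```

```text
[0.6    0.1796 0.3875] [0.65   0.1588 0.4245]
[0.6    0.18   0.3612] [0.65   0.1592 0.3996]
[0.6    0.1738 0.3419] [0.65   0.1533 0.3814]
[0.6    0.1577 0.3339] [0.65   0.1381 0.3738]
shelf front at z=.343: [array([0.6631, 0.17  , 0.343 ]), array([0.7685, 0.1863, 0.343 ])]
```

View pics/c8b.png

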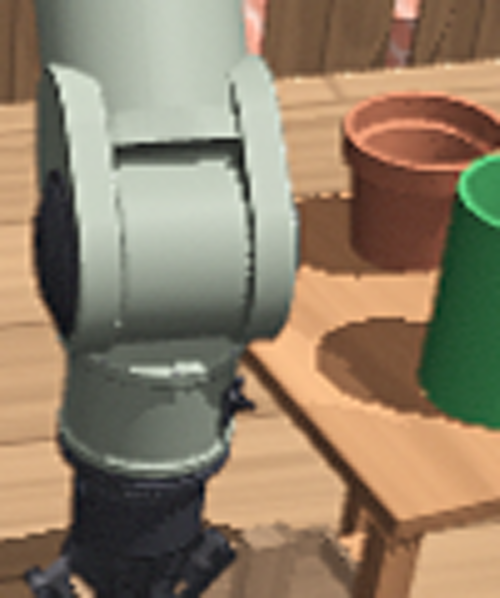

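Call:
servo_tool --pt "0 0 -2 0 1" --pt "0 0 -4 0 1" --pt "0 0 -6 0 1" --pt "0 0 -8 0 1" --pt "0 0 -10 0 1" --pt "0 0 -12 0 1" --pt "0 0 -14 0 1" --pt "0 0 -15 0 1" --pt "0 0 -15 0 1" --pt "0 0 -15 0 1"

```text
clock: 11.73
position: [0.626, 0.0964, 0.0953]
tool_rot: [3.142, 0.0, 0.156]
force: [-1.0, 0.4, -5.0]
grip_width: 0.0025
```

```bash
python3 look.py 9
```

```text
11.7333 [0.626  0.0964 0.0953] [3.1416 0.0001 0.1557] [-0.5013  0.7386  0.3934  1.6966 -0.375   0.7819 -1.3462] F [-0.9888  0.3572 -5.0414] M [-0.4509 -0.0176  0.0189] tau [  -0.0021 -101.989    14.8562  -29.7472   -0.3002    0.0842    0.0089] 0.0024660565918967732
```

View pics/c9.png

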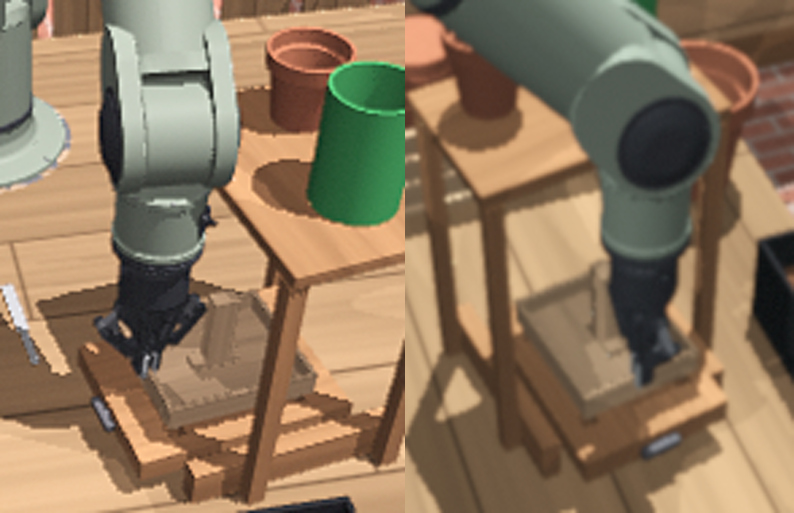

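Call:
servo_tool --pt "0 0 -0.7 0 1" --pt "0 0 -1.4 0 1" --pt "0 0 -2.1 0 1" --pt "0 0 -2.8 0 1" --pt "0 0 -3.5 0 1" --pt "0 0 -4.2 0 1" --pt "0 0 -5 0 1" --pt "0 0 -5.5 0 1" --pt "0 0 -6 0 1" --pt "0 0 -6 0 1"

```text
clock: 12.67
position: [0.626, 0.0965, 0.0892]
tool_rot: [-3.142, 0.0, 0.156]
force: [-0.1, 0.1, -4.8]
grip_width: 0.0028
```

```bash
python3 -c "
from h import *
o=bot.observe();print(o['clock'],o['position'],'F',o['force'],'M',o['moment'],'tau',o['joint_efforts'])"
```

```text
12.6667 [0.626  0.0965 0.0892] F [-0.1194  0.144  -4.8123] M [-0.4702 -0.1257  0.0061] tau [   0.0478 -102.84     14.9924  -29.5733   -0.2956    0.0685    0.0101]
```

Call:
servo_tool --pt "0 0 -0.6 0 1" --pt "0 0 -1.2 0 1" --pt "0 0 -1.8 0 1" --pt "0 0 -2.4 0 1" --pt "0 0 -3 0 1" --pt "0 0 -3.5 0 1" --pt "0 0 -4 0 1" --pt "0 0 -4 0 1" --pt "0 0 -4 0 1" --pt "0 0 -4 0 1"

```text
clock: 13.5
position: [0.626, 0.0965, 0.0853]
tool_rot: [-3.142, -0.0, 0.156]
force: [0.5, -0.5, -4.8]
grip_width: 0.0027
```

```bash
python3 look.py 10
```

```text
13.5 [0.626  0.0965 0.0853] [-3.1416 -0.      0.1557] [-0.4967  0.7518  0.3863  1.7007 -0.3811  0.7642 -1.3414] F [ 0.4651 -0.4823 -4.8336] M [-0.422  -0.0443 -0.0081] tau [   0.0056 -102.9888   14.9674  -29.2785   -0.2911    0.0946   -0.0048] 0.0026618613502021153
```

View pics/c10.png

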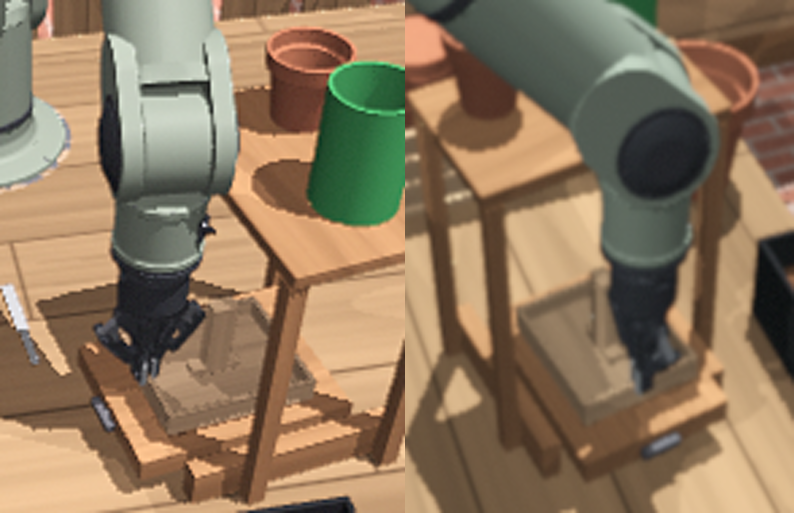

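No contact, with the tips nominally 2 mm below the board top, so the lugs are entering.

Call:
servo_tool --pt "0 0 -0.5 0 1" --pt "0 0 -1 0 1" --pt "0 0 -1.5 0 1" --pt "0 0 -2 0 1" --pt "0 0 -2.5 0 1" --pt "0 0 -3 0 1" --pt "0 0 -3.5 0 1" --pt "0 0 -4 0 1" --pt "0 0 -4 0 1" --pt "0 0 -4 0 1"

```text
clock: 14.43
position: [0.626, 0.0965, 0.0813]
tool_rot: [-3.142, -0.0, 0.156]
force: [0.4, -0.9, -4.4]
grip_width: 0.0028
```

```bash
python3 -c "
from h import *
o=bot.observe();print(o['clock'],o['position'],'F',o['force'],'M',o['moment'],'tau',o['joint_efforts'])"
```

```text
14.4333 [0.626  0.0965 0.0813] F [ 0.374  -0.8898 -4.4419] M [-0.364  -0.0701 -0.0077] tau [   0.0032 -103.2169   14.9524  -29.0078   -0.2809    0.1074    0.0066]
```

Call:
servo_tool --pt "0 0 -0.4 0 1" --pt "0 0 -0.8 0 1" --pt "0 0 -1.2 0 1" --pt "0 0 -1.6 0 1" --pt "0 0 -2 0 1" --pt "0 0 -2.4 0 1" --pt "0 0 -2.8 0 1" --pt "0 0 -3 0 1" --pt "0 0 -3 0 1" --pt "0 0 -3 0 1"

```text
clock: 15.27
position: [0.626, 0.0965, 0.0783]
tool_rot: [-3.142, -0.0, 0.156]
force: [-0.2, -0.8, -4.6]
grip_width: 0.0029
```

```bash
python3 look.py 11
```

```text
15.2667 [0.626  0.0965 0.0783] [-3.1416 -0.      0.1557] [-0.4935  0.7612  0.3813  1.7034 -0.3853  0.7519 -1.3381] F [-0.2114 -0.7998 -4.6423] M [-0.3968 -0.0813  0.0342] tau [  -0.2245 -103.1138   14.7352  -28.7351   -0.3031    0.1052   -0.0024] 0.0028503956328515723
```

View pics/c11.png

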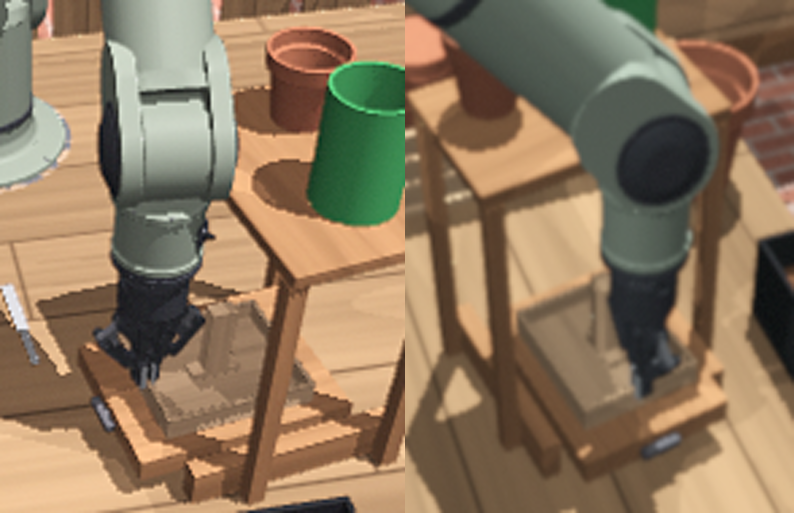

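Call:
servo_tool --pt "0 0 -0.3 0 1" --pt "0 0 -0.6 0 1" --pt "0 0 -0.9 0 1" --pt "0 0 -1.2 0 1" --pt "0 0 -1.5 0 1" --pt "0 0 -1.8 0 1" --pt "0 0 -2 0 1" --pt "0 0 -2 0 1" --pt "0 0 -2 0 1" --pt "0 0 -2 0 1"

```text
clock: 16.2
position: [0.626, 0.0965, 0.0763]
tool_rot: [-3.142, 0.0, 0.156]
force: [0.7, -0.9, -2.1]
grip_width: 0.0028
```

```bash
python3 -c "
from h import *
o=bot.observe();print(o['clock'],o['position'],'F',o['force'],'M',o['moment'],'tau',o['joint_efforts'])"
```

```text
16.2 [0.626  0.0965 0.0763] F [ 0.676  -0.8741 -2.0857] M [-0.4208 -0.054   0.0003] tau [  -0.6615 -102.653    14.297   -28.3864   -0.325     0.1367    0.0041]
```

Call:
servo_tool --pt "0 0 -0.2 0 1" --pt "0 0 -0.4 0 1" --pt "0 0 -0.6 0 1" --pt "0 0 -0.8 0 1" --pt "0 0 -1 0 1" --pt "0 0 -1.2 0 1" --pt "0 0 -1.4 0 1" --pt "0 0 -1.5 0 1" --pt "0 0 -1.5 0 1" --pt "0 0 -1.5 0 1"

```text
clock: 17.03
position: [0.626, 0.0965, 0.0748]
tool_rot: [-3.142, -0.0, 0.156]
force: [-0.1, -1.6, -2.5]
grip_width: 0.0029
```

```bash
python3 look.py 12
```

```text
17.0333 [0.626  0.0965 0.0748] [-3.1416 -0.      0.1557] [-0.4918  0.766   0.3787  1.7046 -0.3874  0.7458 -1.3364] F [-0.0579 -1.5539 -2.5247] M [-0.3446 -0.0826 -0.015 ] tau [  -1.0335 -102.1938   13.9166  -28.0904   -0.3522    0.1533    0.0038] 0.002879474776405153
```

View pics/c12.png

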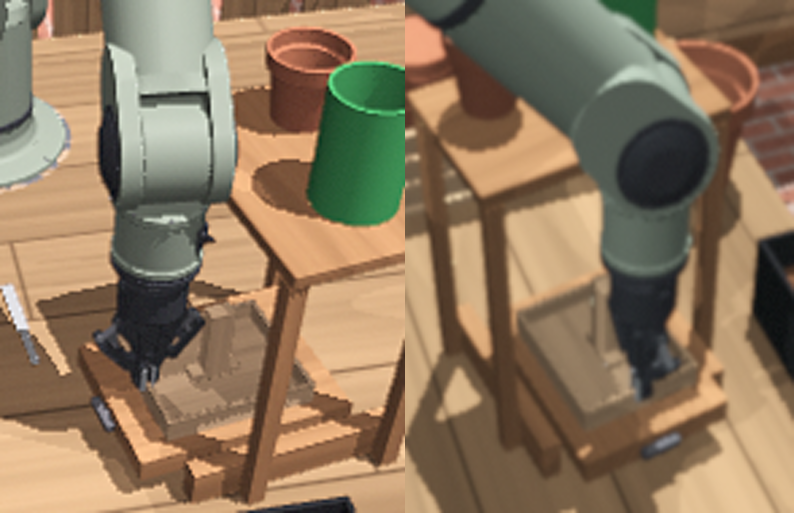

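Call:
servo_tool --pt "0 0 -0.2 0 1" --pt "0 0 -0.4 0 1" --pt "0 0 -0.6 0 1" --pt "0 0 -0.8 0 1" --pt "0 0 -1 0 1" --pt "0 0 -1.2 0 1" --pt "0 0 -1.4 0 1" --pt "0 0 -1.6 0 1" --pt "0 0 -1.6 0 1" --pt "0 0 -1.6 0 1"

```text
clock: 17.97
position: [0.626, 0.0965, 0.0746]
tool_rot: [-3.141, -0.0, 0.156]
force: [-10.0, -2.0, 24.3]
grip_width: 0.0027
```

```bash
python3 -c "
from h import *
o=bot.observe();print(o['clock'],o['position'],'F',o['force'],'M',o['moment'],'tau',o['joint_efforts'])"
```

```text
17.9667 [0.626  0.0965 0.0746] F [-10.0315  -1.9551  24.2508] M [-0.4816  2.1267 -0.0363] tau [ -0.3153 -88.3568  11.7723 -27.1801  -0.643   -3.0795  -0.0175]
```

Call:
servo_tool --pt "0 0 0.3 0 1" --pt "0 0 0.6 0 1" --pt "0 0 0.9 0 1" --pt "0 0 1 0 1" --pt "0 0 1 0 1" --pt "0 0 1 0 1" --pt "0 0 1 0 1" --pt "0 0 1 0 1" --pt "0 0 1 0 1" --pt "0 0 1 0 1"

```text
clock: 18.8
position: [0.626, 0.0965, 0.0747]
tool_rot: [-3.141, -0.0, 0.156]
force: [-3.2, -1.7, 8.0]
grip_width: 0.0025
```

```bash
python3 look.py 13; python3 - <<'E'
from h import *
a=cv2.imread("pics/scene13.png")[180:280,350:480];b=cv2.imread("pics/side13.png")[120:220,265:395]
cv2.imwrite("pics/c13b.png",np.vstack([cv2.resize(x,None,fx=5.5,fy=3,interpolation=2) for x in(a,b)]))
E
```

```text
18.8 [0.626  0.0965 0.0747] [-3.1413 -0.0002  0.1557] [-0.4916  0.766   0.3785  1.7048 -0.3877  0.7455 -1.3361] F [-3.1739 -1.7316  8.0149] M [-0.4185  0.7341  0.0291] tau [ -0.8088 -96.9045  13.078  -27.6898  -0.4447  -1.0566  -0.0064] 0.002525276656263102
```

View pics/c13b.png

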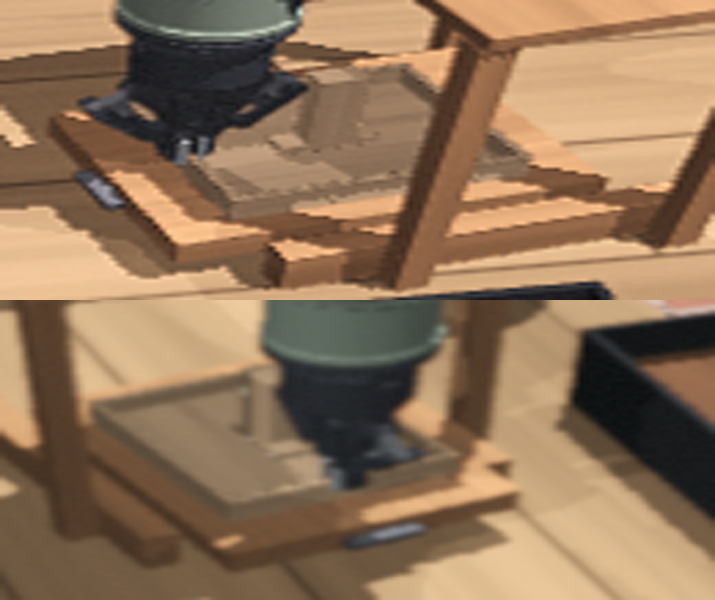

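Call:
servo_tool --pt "0 0 0 0 1" --pt "0 0 0 0 1" --pt "0 0 0 0 1" --pt "0 0 0 0 1" --pt "0 0 0 0 1" --pt "0 0 0 0 1" --pt "0 0 0 0 1" --pt "0 0 0 0 1" --pt "0 0 0 0 1" --pt "0 0 0 0 1" --squeeze 20

```text
clock: 19.73
position: [0.626, 0.0965, 0.0747]
tool_rot: [-3.141, -0.0, 0.156]
force: [-3.6, -2.1, 8.0]
grip_width: 0.0027
```

```bash
python3 look.py 14; python3 - <<'E'
from h import *
a=cv2.imread("pics/scene14.png")[180:280,350:480];b=cv2.imread("pics/side14.png")[120:220,265:395]
cv2.imwrite("pics/c14b.png",np.vstack([cv2.resize(x,None,fx=5.5,fy=3,interpolation=2) for x in(a,b)]))
d=cv2.absdiff(cv2.imread("pics/side14.png"),cv2.imread("pics/side13.png"));print(d.max(),(d.max(2)>25).sum())
cv2.imwrite("pics/wrist14.png",bot.grab_frame("wrist"))
E
```

```text
19.7333 [0.626  0.0965 0.0747] [-3.1413 -0.0002  0.1557] [-0.4916  0.7661  0.3785  1.7047 -0.3877  0.7455 -1.3361] F [-3.5515 -2.1068  8.0444] M [-0.382   0.7053 -0.0201] tau [ -0.8084 -96.9031  13.0787 -27.6894  -0.4449  -1.0567  -0.0065] 0.0027487145837366937
8 0
```

View pics/wrist14.png

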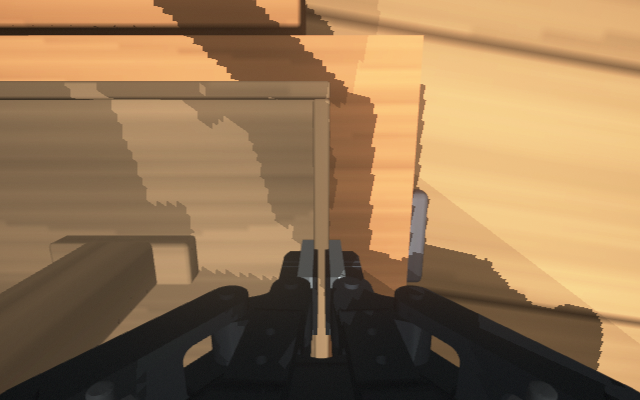

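The post and rim in the wrist view match the picture taken with the tray on the bench, so it is level. TCP z is 74.7 mm, against 74.5 mm expected when seated. I'll open slightly.

Call:
servo_tool --pt "0 0 0 0 0.9" --pt "0 0 0 0 0.85" --pt "0 0 0 0 0.8" --pt "0 0 0 0 0.75" --pt "0 0 0 0 0.7" --pt "0 0 0 0 0.7" --pt "0 0 0 0 0.7" --pt "0 0 0 0 0.7" --pt "0 0 0 0 0.7" --pt "0 0 0 0 0.7"

```text
clock: 20.72
position: [0.626, 0.0965, 0.0742]
tool_rot: [3.142, 0.0, 0.156]
force: [0.5, 0.7, 0.1]
grip_width: 0.0128
```

```bash
python3 look.py 15; python3 - <<'E'
from h import *
for n in("side","scene"):
    d=cv2.absdiff(cv2.imread(f"pics/{n}15.png"),cv2.imread(f"pics/{n}14.png"));print(d.max(),(d.max(2)>25).sum())
w=bot.grab_frame("wrist");cv2.imwrite("pics/wrist15.png",w)
d=cv2.absdiff(w,cv2.imread("pics/wrist14.png"));cv2.imwrite("pics/dw.png",d*4)
E
```

```text
20.7167 [0.626  0.0965 0.0742] [3.1416 0.     0.1558] [-0.4916  0.7668  0.3783  1.7049 -0.3877  0.7448 -1.3361] F [0.4614 0.747  0.1461] M [ 0.0223 -0.0215  0.0081] tau [  -0.0032 -100.5983   14.6079  -27.2449    0.0136    0.0009    0.0002] 0.012846532511377773
61 80
132 362
```

View pics/wrist15.png

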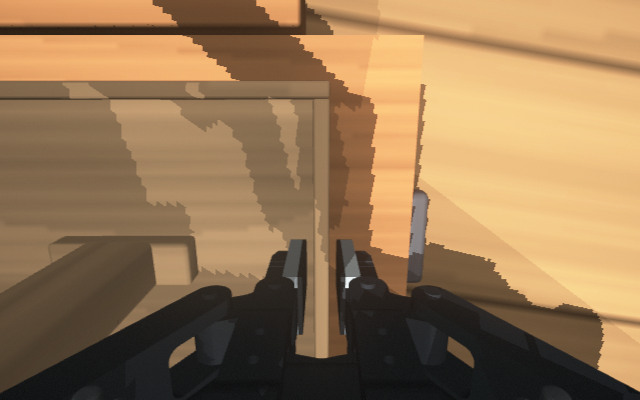

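View pics/dw.png

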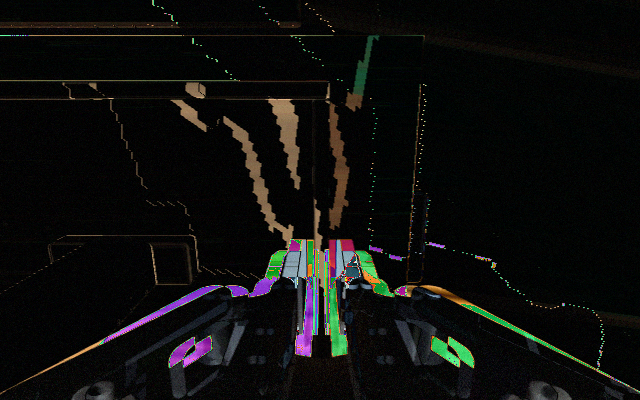

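The tray stayed put on release. I'll open a little more and rise straight up, then back off to the front.

Call:
servo_tool --pt "0 0 0 0 0.4" --pt "0 0 0 0 0.2" --pt "0 0 0 0 0.2" --pt "0 0 5 0 0.2" --pt "0 0 15 0 0.2" --pt "0 0 30 0 0.2" --pt "0 0 50 0 0.2" --pt "0 0 70 0 0.2" --pt "0 0 85 0 0.2" --pt "0 0 90 0 0.2"

```text
clock: 21.7
position: [0.627, 0.0965, 0.1675]
tool_rot: [-3.141, -0.004, 0.156]
force: [0.2, 0.5, 0.0]
grip_width: 0.0341
```

Call:
servo_tool --pt "4 -25 5 0 0" --pt "8 -50 20 0 0" --pt "12 -75 35 0 0" --pt "16 -100 50 0 0" --pt "20 -130 60 0 0" --pt "22 -150 60 0 0" --pt "22 -150 60 0 0" --pt "22 -150 60 0 0" --pt "22 -150 60 0 0" --pt "22 -150 60 0 0"

```text
clock: 22.53
position: [0.6479, -0.0522, 0.2239]
tool_rot: [-3.141, 0.0, 0.157]
force: [-0.6, 0.5, 0.7]
grip_width: 0.0426
```

```bash
python3 look.py 16; python3 - <<'E'
from h import *
a=cv2.imread("pics/scene16.png")[180:280,350:480];b=cv2.imread("pics/side16.png")[120:220,265:395]
cv2.imwrite("pics/c16b.png",np.vstack([cv2.resize(x,None,fx=5.5,fy=3,interpolation=2) for x in(a,b)]))
cv2.imwrite("pics/wrist16.png",bot.grab_frame("wrist"))
E
```

```text
22.5333 [ 0.6479 -0.0522  0.2239] [-3.141   0.0004  0.1572] [-0.3036  0.6145  0.4649  1.5541 -0.3039  1.0459 -1.1722] F [-0.5922  0.5364  0.6627] M [ 0.0187 -0.0173 -0.0184] tau [  1.2948 -94.6106  14.5715 -35.8286   0.0566   0.0007  -0.0047] 0.04260758489336814
```

View pics/c16b.png

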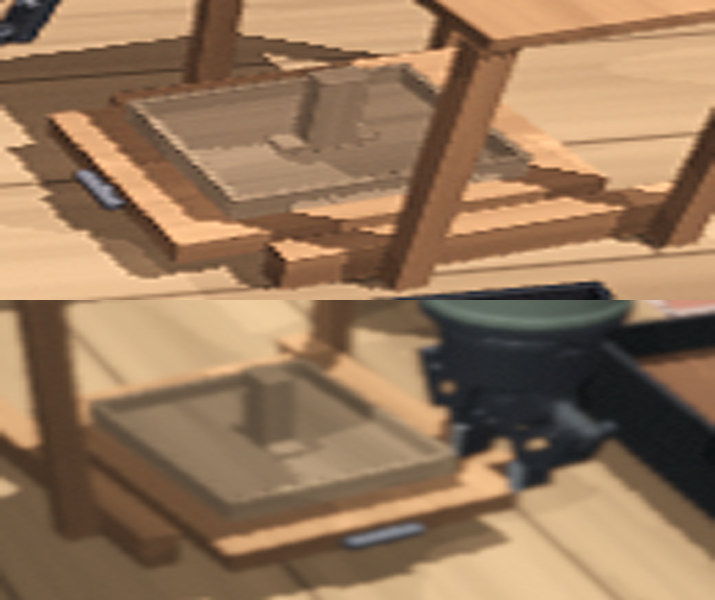

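View pics/scene16.png

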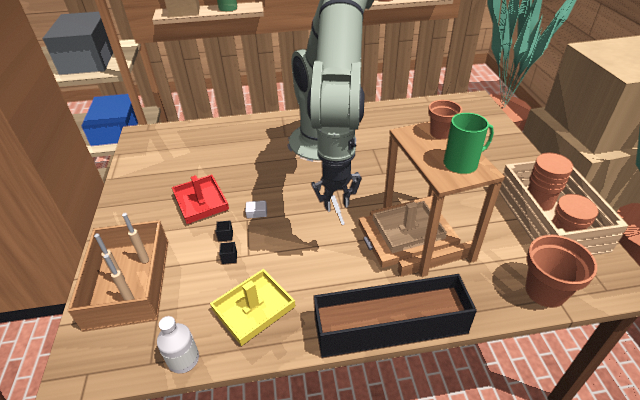

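View pics/side16.png

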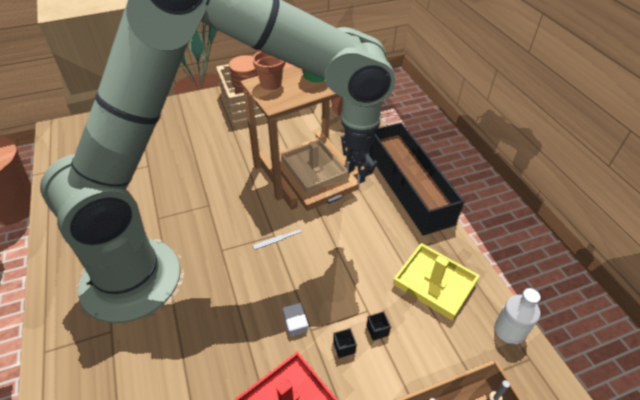

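```bash
python3 - <<'E'
from h import *
S,D=bot.calibration("scene"),bot.calibration("side")
def Pm(c): 
    K=np.array([[c["fx"],0,c["cx"]],[0,c["fy"],c["cy"]],[0,0,1]]);return K@np.linalg.inv(c["T"])[:3]
def tri(a,b):
    x=cv2.triangulatePoints(Pm(S),Pm(D),np.array(a,float).reshape(2,1),np.array(b,float).reshape(2,1));return (x[:3]/x[3]).ravel()
s=lambda x,y:(350+x/5.5,180+y/3); d=lambda x,y:(265+x/5.5,120+(y-300)/3)
r=tri(s(236,199),d(455,455));b=tri(s(175,246),d(513,489));f=tri(s(130,103),d(232,503));g=tri(s(50,122),d(222,550))
print("rim R",r,"board R",b,"rim L",f,"board L",g,"dz",r[2]-b[2],f[2]-g[2])
E
```

```text
rim R [0.6979 0.107  0.0836] board R [0.723  0.0714 0.0538] rim L [0.5544 0.085  0.0821] board L [0.5378 0.0464 0.0505] dz 0.029814707641471892 0.03165152823577233
```

The rim stands 30–32 mm above the board. It should be 29 mm seated and 42 mm if the lugs had missed, so it is home.

```bash
python3 -c "
from workcell import bot
print(bot.job_done())"
```

```text
the job is handed in; nothing more can be done
None
```

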